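# Test the blue proximity sensor and log the reading

## Robot

A 6-joint arm with a two-finger parallel gripper is mounted at the origin on the work surface. World frame = base frame: x ahead of the robot, y to its left, z up, the work surface at z = 0. Lengths are in mm, angles in degrees, forces in N, time in s.
With the tool pointing down it reaches from about 350 to 725 mm from the base axis. Payload 6 kg.
Tool frame: the origin (TCP) lies between the finger pads; the fingertips stand 8 mm ahead of it and the grasp point (between the pads) lies 11 mm behind it; z points along the fingers, y is the line along which they close (so a half turn about z gives the same grasp; the last joint's range is limited). The gripper opens to 85 mm and grips with 20 to 120 N. Pads are 22 mm wide; open, the fingers measure 114 mm over their backs; the gripper's body (76 mm by 85 mm) begins 54 mm behind the grasp point. The pads swing forward as they close: fully open they stand 13 mm farther back than shut.
Start: joints at [95.896, 2.303, 4.859, 0, -92.561, -19.12], TCP at [137.229, 584.074, 239.261] pointing down, gripper open.
Joint ranges: [-146.85, 146.85], [-73.84, 115.35], [-62.03, 85.46], [-188.31, 113.3], [-161.28, -10.13], [-171.36, 171.36]. Speed limits (degrees/s): [147.25, 147.25, 172.46, 180, 180, 180].

## Interface

Orientations are given as [roll, pitch, yaw] about the fixed x, y, z axes, in that order (R = Rz(yaw) Ry(pitch) Rx(roll)).
In Python, from plant import manip gives the robot as it stands.
- The arm moves only by the tool arm_command, never from a script. Its argument "steps" is text: rows parted by semicolons, each of 5 numbers parted by spaces: the opening, from 0 (shut) to 1 (fully open), then the shift along the tool's x, y, z in mm, then the turn about the tool's z in rad. In form: gripper dx dy dz turn; .... A call has 1 to 8 rows; each row shifts and turns the commanded pose from where the row before left it, along the tool's axes as they then stand; what a row does not reach is not made up. A row lasts 1/8 s, in which the tool goes at most 62.5 mm and 10.7 degrees, less where a joint would pass 70% of its speed; a pose out of reach is approached as far as the arm can. A call with a gripper value outside its range is refused whole. The fingers move at their own pace and stop on an object; "force" is the grip in N (left out, the last holds). Time passes only in rows, so rows that do not move let the fingers close. It gives the time, the measured TCP pose, the force, the opening and the grip force at its end, in the units of the state.
- manip.get_state(): the state, without advancing time (a new reading comes with each control period).
- manip.get_image(name): name is "scene" or "top" or "wrist"; returns the picture (400x640x3 uint8, red, green, blue); there is no depth.
- manip.camera_model(name): a dict with "mtx" (3x3 intrinsics, pixels), "eye" and "rotation" of the camera in the world. Camera axes: x right, y down, z forward; pixel columns grow to the right and rows downward; lengths in mm; the calibration is good to about 2 mm. A picture is of the moment at which its call begins: read the wrist's pose just before it. camera_model takes no time and is no camera call; for the wrist camera it gives the pose at the moment of the call.
- manip.finish_job(): hands the job in; it is judged then, once.
Trained networks look in the newest picture that a camera, given by its name, has taken for a name from the list of things; names that differ only in an ending like _2 or _b are one class to them, and where a whole thing is asked for, a point or a joint stands for the part that bears it (a point fixed in the world has none). Each returns a list of dicts, best first, with "conf" (0 to 1); they miss things now and then, are a little off and sometimes report something else, mostly with a low value. They report only what shows in the picture. A call takes as long as a camera call.
- manip.find_in(camera, target): "location" ([column, row] in pixels, amid what is visible of it).
The state is a dict: "time": time; "joint_positions": joint angles; "joint_velocities": joint speeds; "effort": joint torques, N m; "ee_pos": TCP position; "orientation": TCP orientation; "wrist_force": force on the tool from outside, world axes, zero at the start; "wrist_torque": the same for the moment, N m; "gripper_width": finger opening in mm; "finger_force": force on a finger pad.
Only numpy, scipy, OpenCV 4.12 (cv2) and the standard library are available. Lean on these libraries where they do the work, as an engineer would, in place of code of your own. Each camera call takes 0.05 s, during which the arm holds its last target. There are 200 camera calls.

## Task

Test the blue-faced proximity sensor: hold the fingertips 2 to 3 cm straight above the middle of its blue face, without touching it, and stay there for three seconds. Then press the green button on the readout module down to log the reading, let it come back up, and finish clear. Do not bring the fingertips close above the orange or white sensor, do not press the red button, and leave all the sensors and the steel weights untouched.

Things in the scene. Friction and masses are not known exactly. Their poses are not given: they have to be found in the camera images.
- plate: fixed aluminium base plate, 240 mm (its x) by 360 mm (its y), 6 mm thick, lying on the table; origin at the centre of its underside. The sensors and weights stand on it
- blue_sensor: M30 proximity sensor standing face up: steel threaded barrel 30 mm across with a 40 mm brass nut low down, in a black round foot 52 mm across, topped by a plastic sensing face (blue) 29 mm across. 72 mm tall in all, about 0.35 kg, standing loose on the base plate. Origin at the centre of its underside, z up. The sensor to test; which of the three places it has varies
- blue_sensor_face (a point): centre of the blue sensing face, on its top surface, 78 mm above the table; z up. The fingertips are presented above this point, and the middle between the fingertips counts
- orange_sensor: M30 proximity sensor standing face up: steel threaded barrel 30 mm across with a 40 mm brass nut low down, in a black round foot 52 mm across, topped by a plastic sensing face (orange) 29 mm across. 72 mm tall in all, about 0.35 kg, standing loose on the base plate. Origin at the centre of its underside, z up. Not to be tested or touched
- orange_sensor_face (a point): centre of the top of the orange face; z up
- white_sensor: M30 proximity sensor standing face up: steel threaded barrel 30 mm across with a 40 mm brass nut low down, in a black round foot 52 mm across, topped by a plastic sensing face (white) 29 mm across. 72 mm tall in all, about 0.35 kg, standing loose on the base plate. Origin at the centre of its underside, z up. Not to be tested or touched
- white_sensor_face (a point): centre of the top of the white face; z up
- weight_a: loose knurled steel weight, a grooved cylinder 24 mm across and 28 mm tall, about 90 g, standing on the base plate. Origin at the centre of its underside, z up. Not to be touched
- weight_b: loose knurled steel weight, a grooved cylinder 24 mm across and 28 mm tall, about 90 g, standing on the base plate. Origin at the centre of its underside, z up. Not to be touched
- module: fixed readout module, a white box 220 mm (its x) by 200 mm (its y) by 50 mm tall with a blue border, a dark display and two grey knobs (16 mm high) on the half away from the robot, and the green and red buttons 90 mm apart on the half towards the robot; origin at the centre of its underside. Green and red may be either way round
- green_button (a joint): travel of the green button in m: 0 released, 0.006 fully down; a spring pushes it back, about 5 N at full travel
- green_button_top (a point): centre of the top of the green push button (28 mm across, in a small black housing on top of the readout module; the module's top is 50 mm above the table, the button's top 72 mm when released). It presses straight down; z up. The one to press
- red_button (a joint): travel of the red button in m: 0 released, 0.006 fully down; a spring pushes it back, about 5 N at full travel
- red_button_top (a point): centre of the top of the red push button (28 mm across, in a small black housing on top of the readout module; the module's top is 50 mm above the table, the button's top 72 mm when released). It presses straight down; z up. Not to be pressed

How it is judged (in metres and radians):
On the way, in this order (a step that is already met when the one before it is completed fails the run):
1. the fingertips are held just above the middle of the blue face for three seconds (horizontal distance between the grasp point and blue_sensor_face below 0.018 m and z of the grasp point in the frame of blue_sensor_face between 0.02 and 0.065 m), for 2.7 s.
2. the green button is pressed down (value of joint green_button above 0.0035 m), for 0.05 s.
At the end, for the whole second after the job is handed in: both buttons are released (within 1.5 mm of fully up), and every sensor and weight stands upright (within 0.08 rad) within 5 mm of where it started (distance of each of blue_sensor, orange_sensor, white_sensor, weight_a, weight_b from where it was at the start of the episode below 0.005 m and angle between each of blue_sensor, orange_sensor, white_sensor, weight_a, weight_b's own z axis and vertical below 0.08 rad and value of joint each of green_button, red_button below 0.0015 m); the robot touches nothing.
It fails at once if a sensor or weight is touched (contact force between any of the fingers, the arm and blue_sensor above 0.2 N or contact force between any of the fingers, the arm and orange_sensor above 0.2 N or contact force between any of the fingers, the arm and white_sensor above 0.2 N or contact force between any of the fingers, the arm and weight_a above 0.2 N or contact force between any of the fingers, the arm and weight_b above 0.2 N).
It fails at once if a sensor or weight is shifted or lifted by more than 5 mm (distance of any of blue_sensor, orange_sensor, white_sensor, weight_a, weight_b from where it was at the start of the episode above 0.005 m).
It fails at once if the fingertips are brought close above the orange or white sensor ((horizontal distance between the grasp point and orange_sensor_face below 0.018 m and z of the grasp point in the frame of orange_sensor_face below 0.06 m) or (horizontal distance between the grasp point and white_sensor_face below 0.018 m and z of the grasp point in the frame of white_sensor_face below 0.06 m)).
It fails at once if the red button is pressed (value of joint red_button above 0.002 m).
It also fails if it takes over 43 s, if anything falls off the work surface, if the arm or the gripper's body presses on something with over 40 N, if the wrist force passes 120 N, or if a joint passes its speed limit or range.

## Working session

There is one attempt and no reset: what is moved stays moved. The work goes in short steps, Python scripts to look and compute and a tool call to move; the robot and the scene stay as the last step left them, time stands still between calls to the robot, and variables do not carry over. Pictures are saved under pics/ and viewed, at most 10 in all, crops included, and the job is handed in when it is done.

Besides the shell and the picture viewer there is one more tool, called after "Call:" by a JSON object that holds its "method" and its "body". arm_command: Moves the arm, as the interface text tells. Its arguments: {"type":"object","properties":{"steps":{"type":"string"},"force":{"type":"number"}},"required":["steps"]}

```bash
mkdir -p pics; cat > h.py <<'E'
from plant import manip
import numpy as np, cv2
def ray(cam,px,z):
    m=manip.camera_model(cam);K=np.array(m["mtx"]);R=np.array(m["rotation"]);e=np.array(m["eye"])
    d=R@np.linalg.solve(K,[px[0],px[1],1]);return e+d*(z-e[2])/d[2]
E
python3 - <<'E'
from h import *
for c in("top","scene"):
    cv2.imwrite(f"pics/{c}.png",manip.get_image(c)[:,:,::-1])
    for n,z in(("blue_sensor_face",78),("orange_sensor_face",78),("white_sensor_face",78),("weight_a",20),("green_button_top",72),("red_button_top",72)):
        for r in manip.find_in(c,n)[:2]: print(c,n,np.round(r["location"]),round(r["conf"],2),ray(c,r["location"],z).round(1))
s=manip.get_state();print(s["time"],s["ee_pos"],s["orientation"],s["gripper_width"])
print(manip.camera_model("top"))
E
```

```text
Traceback (most recent call last):
  File "h.py", line 5, in ray
    d=R@np.linalg.solve(K,[px[0],px[1],1]);return e+d*(z-e[2])/d[2]
                                                               ~^^^
IndexError: invalid index to scalar variable.
```

View pics/top.png

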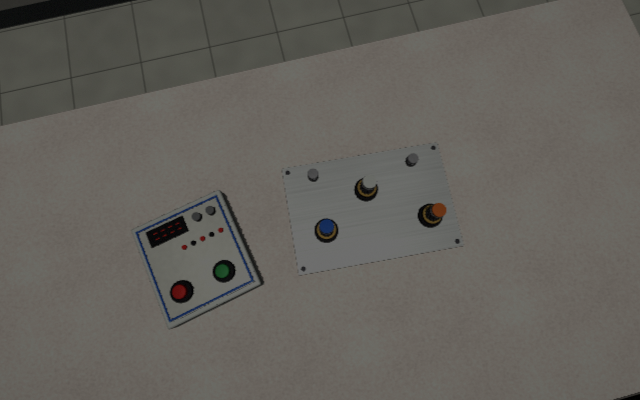

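The top view shows the plate with blue (326,228), white (370,183) and orange (438,211) sensors, and weights at (313,174) and (412,159). The module has red at (180,291) and green at (223,270). My ray helper has the rotation format wrong.

```bash
python3 - <<'E'
from plant import manip
print(manip.camera_model("top"),manip.camera_model("scene"))
s=manip.get_state();print(s["time"],s["ee_pos"],s["orientation"],s["gripper_width"])
E
```

```text
{'mtx': array([[370.46901072,   0.        , 320.97909708],
       [  0.        , 370.46901072, 200.33837808],
       [  0.        ,   0.        ,   1.        ]]), 'eye': array([421.93506816,  50.53266626, 804.01084268]), 'rotation': array([-167.59438358,    0.31493726, -104.01562451])} {'mtx': array([[477.97880288,   0.        , 312.22670894],
       [  0.        , 477.97880288, 200.62315159],
       [  0.        ,   0.        ,   1.        ]]), 'eye': array([1357.00687103, -255.05057249,  610.48648101]), 'rotation': array([-122.47853758,   -0.21901703,   69.05581833])}
0.1 [137.11903215 583.81556505 238.36687542] [ 1.79904979e+02 -9.74153229e-03 -1.32232073e+01] 85.07675297275969
```

```bash
sed -i 's/^import numpy.*/&\nfrom scipy.spatial.transform import Rotation as Ro/; s/R=np.array(m\["rotation"\])/R=Ro.from_euler("xyz",m["rotation"],degrees=True).as_matrix()/' h.py
python3 - <<'E'
from h import *
for c in("top","scene"):
    cv2.imwrite(f"pics/{c}2.png",manip.get_image(c)[:,:,::-1])
    for n,z in(("blue_sensor_face",78),("orange_sensor_face",78),("white_sensor_face",78),("weight_a",20),("green_button_top",72),("red_button_top",72)):
        for r in manip.find_in(c,n)[:2]: print(c,n,np.round(r["location"]),round(r["conf"],2),ray(c,r["location"],z).round(1))
im=cv2.imread("pics/top2.png");h=cv2.cvtColor(im,cv2.COLOR_BGR2HSV)
for n,lo,hi,b,z in(("blue",100,125,(310,215,345,243),78),("orange",5,20,(425,198,450,222),78),("green",50,90,(205,255,240,285),72),("red",0,6,(168,278,195,305),72)):
    x0,y0,x1,y1=b;M=cv2.inRange(h[y0:y1,x0:x1],(lo,150,50),(hi,255,255))
    p=np.argwhere(M>0);c=p.mean(0)[::-1]+[x0,y0];print(n,len(p),c,ray("top",c,z).round(1))
print(ray("top",(370,183),78))
E
```

```text
top blue_sensor_face [325. 230.] 0.76 [517.2  22.7  78. ]
top blue_sensor_face [364. 188.] 0.41 [581.1 -74.4  78. ]
top orange_sensor_face [436. 215.] 0.59 [ 493.9 -198.    78. ]
top white_sensor_face [372. 186.] 0.94 [580.7 -90.7  78. ]
top white_sensor_face [370. 208.] 0.22 [539.2 -75.5  78. ]
top weight_a [409. 158.] 0.53 [ 637.2 -199.3   20. ]
top weight_a [314. 174.] 0.48 [651.7  12.6  20. ]
top green_button_top [220. 272.] 0.58 [488.3 240.   72. ]
top green_button_top [371. 208.] 0.33 [538.3 -78.9  72. ]
top red_button_top [178. 292.] 0.68 [470.6 325.1  72. ]
scene blue_sensor_face [292. 208.] 0.96 [589.1  -2.8  78. ]
scene orange_sensor_face [188. 226.] 0.55 [ 575.8 -209.1   78. ]
scene white_sensor_face [254. 235.] 0.83 [650.4 -99.   78. ]
scene weight_a [200. 263.] 0.74 [ 622.6 -200.2   20. ]
scene weight_a [314. 246.] 0.47 [651.1  20.7  20. ]
scene green_button_top [375. 176.] 0.5 [519.2 220.8  72. ]
scene red_button_top [403. 160.] 0.43 [475.6 319.9  72. ]
blue 153 [326.16339869 225.69934641] [525.6  18.2  78. ]
orange 181 [437.17127072 210.71823204] [ 501.  -203.5   78. ]
green 121 [221.24793388 270.49586777] [490.8 237.4  72. ]
red 158 [178.61392405 291.46202532] [471.7 324.5  72. ]
[588.57438053 -89.31236285  78.        ]
```

View pics/scene2.png

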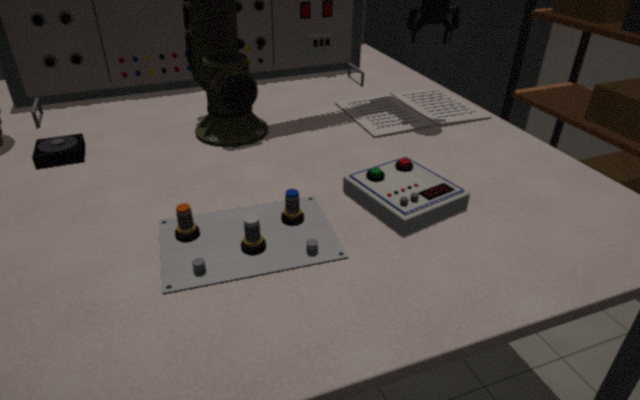

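The scene view agrees with this: blue's top is at about (292,192), green at (375,173) and red at (403,160). Green to red measures 89 mm against the stated 90 mm. I'll shut the fingers and fly high to a point above blue.

Call:
{"method": "arm_command", "body": {"steps": "0 31 28 0 0;0 31 28 0 0;0 31 28 0 0;0 31 28 0 0;0 31 28 0 0;0 31 28 0 0;0 31 28 0 0;0 31 28 0 0"}}

```text
time: 1.8
ee_pos: [328.0, 308.1, 239.6]
orientation: [-180.0, -0.0, -13.2]
wrist_force: [1.2, 0.3, 0.3]
gripper_width: -0.3
finger_force: 0.0
```

Call:
{"method": "arm_command", "body": {"steps": "0 31 28 0 0;0 31 28 0 0;0 31 28 0 0;0 31 28 0 0;0 31 28 0 0;0 31 28 0 0;0 31 28 0 0;0 0 0 0 0"}}

```text
time: 2.8
ee_pos: [494.6, 66.8, 239.0]
orientation: [179.9, 0.0, -13.4]
wrist_force: [-0.3, 0.3, -0.3]
gripper_width: 0.0
finger_force: 0.0
```

```bash
cat > w.py <<'E'
from h import *
import sys
s=manip.get_state();cv2.imwrite(f"pics/{sys.argv[1]}.png",manip.get_image("wrist")[:,:,::-1])
print(s["time"],s["ee_pos"],s["orientation"],s["gripper_width"]);m=manip.camera_model("wrist");print(m["eye"],m["rotation"])
im=cv2.imread(f"pics/{sys.argv[1]}.png");h=cv2.cvtColor(im,cv2.COLOR_BGR2HSV)
for n,lo,hi,z in(("blue",100,125,78),("green",50,85,72)):
    M=cv2.inRange(h,(lo,150,50),(hi,255,255));k,L,st,c=cv2.connectedComponentsWithStats(M)
    for i in range(1,k):
        if st[i,4]>150:
            p=ray("wrist",c[i],z);R=Ro.from_euler("xyz",s["orientation"],degrees=True)
            print(n,st[i],c[i].round(1),p.round(1),"tool shift",R.inv().apply(p-s["ee_pos"]).round(1))
E
python3 w.py w1
```

```text
2.8 [494.59251139  66.77115247 238.95165618] [ 1.79942912e+02  2.83078699e-02 -1.34414799e+01] 0.03330542929723034
[567.12066219  49.73008795 373.92863827] [ 1.63001696e+02 -4.10955789e-02 -1.03413139e+02]
blue [   0   62  220  231 1287] [111.9 158.8] [564.5 249.   78. ] tool shift [  25.7 -193.6  160.7]
blue [344 126  30  30 678] [358.6 140.4] [527.2  18.   78. ] tool shift [ 43.1  39.7 161. ]
green [143 211  27  25 508] [156.3 222.8] [492.4 236.2  72. ] tool shift [ -41.4 -164.5  166.8]
```

View pics/w1.png

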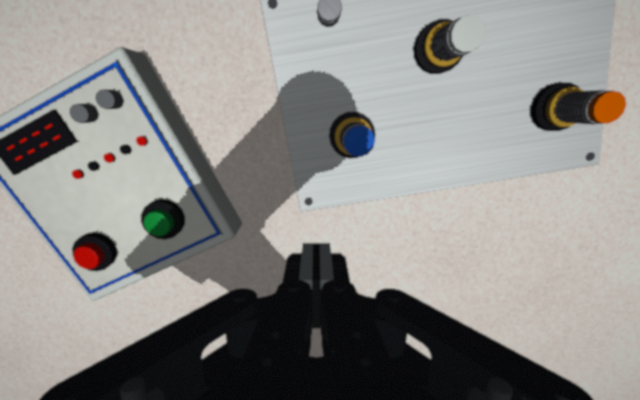

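The wrist view shows blue at (359,140) and green at (156,223). Both agree with the top camera to within 2 mm, and blue is at (527,18).

Call:
{"method": "arm_command", "body": {"steps": "0 22 20 0 0;0 21 19.5 0 0;0 0 0 25 0;0 0 0 25 0;0 0 0 25 0;0 0 0 20 0;0 0 0 10 0;0 0 0 0 0"}}

```text
time: 3.85
ee_pos: [526.5, 20.7, 134.1]
orientation: [180.0, 0.0, -13.2]
wrist_force: [-0.1, 0.4, 0.3]
gripper_width: 0.1
finger_force: 0.0
```

```bash
python3 w.py w2
```

```text
3.85 [526.47847118  20.69206401 134.10447921] [ 1.79968781e+02  2.23109360e-02 -1.32023339e+01] 0.13769287360496593
[599.75741121   2.77964592 269.93700402] [ 1.63076118e+02 -1.42286057e-02 -1.03246758e+02]
blue [   0  138  142  251 1294] [ 66.7 263.7] [538.2 191.8  78. ] tool shift [ -27.7 -169.3   56. ]
blue [ 300  201   42   43 1332] [320.7 221.4] [528.5  16.3  78. ] tool shift [ 3.   3.8 56.1]
green [ 31 310  34  28 766] [ 47.2 323.8] [493.4 234.7  72. ] tool shift [ -81.  -200.8   62. ]
```

View pics/w2.png

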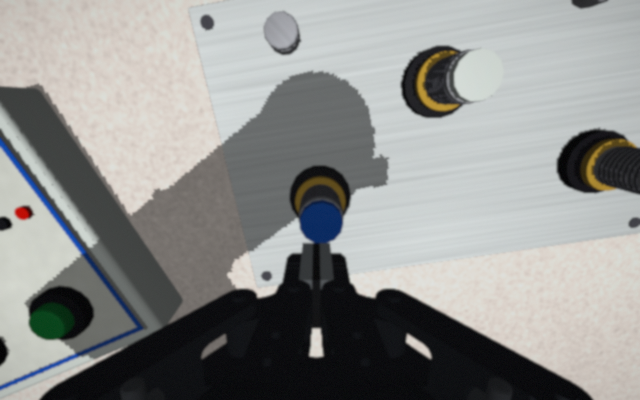

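The fingertips are just above blue, at (321,221) in the image, about 4 mm off. I'll shift across, go down 21 mm and hold.

Call:
{"method": "arm_command", "body": {"steps": "0 2 3 10 0;0 0 0 11 0;0 0 0 0 0;0 0 0 0 0;0 0 0 0 0;0 0 0 0 0;0 0 0 0 0;0 0 0 0 0"}}

```text
time: 4.9
ee_pos: [527.9, 17.2, 113.4]
orientation: [180.0, -0.0, -13.2]
wrist_force: [0.1, 0.3, -0.1]
gripper_width: 0.1
finger_force: 0.0
```

Call:
{"method": "arm_command", "body": {"steps": "0 0 0 0 0;0 0 0 0 0;0 0 0 0 0;0 0 0 0 0;0 0 0 0 0;0 0 0 0 0;0 0 0 0 0;0 0 0 0 0"}}

```text
time: 5.9
ee_pos: [527.9, 17.2, 113.3]
orientation: [180.0, -0.0, -13.2]
wrist_force: [0.3, 0.1, -0.0]
gripper_width: -0.4
finger_force: 0.0
```

Call:
{"method": "arm_command", "body": {"steps": "0 0 0 0 0;0 0 0 0 0;0 0 0 0 0;0 0 0 0 0;0 0 0 0 0;0 0 0 0 0;0 0 0 0 0;0 0 0 0 0"}}

```text
time: 6.9
ee_pos: [527.9, 17.2, 113.3]
orientation: [180.0, -0.0, -13.2]
wrist_force: [0.7, 0.1, 0.4]
gripper_width: 0.2
finger_force: 0.0
```

Call:
{"method": "arm_command", "body": {"steps": "0 0 0 0 0;0 0 0 0 0;0 0 0 0 0;0 0 0 0 0;0 0 0 0 0;0 0 0 0 0;0 0 0 0 0;0 0 0 0 0"}}

```text
time: 7.9
ee_pos: [527.9, 17.2, 113.3]
orientation: [180.0, -0.0, -13.2]
wrist_force: [-0.4, 0.0, 0.0]
gripper_width: -0.1
finger_force: 0.0
```

Call:
{"method": "arm_command", "body": {"steps": "0 0 0 -30 0;0 0 0 -30 0;0 -17 -41 0 0;0 -17 -41 0 0;0 -17 -41 0 0;0 -17 -41 0 0;0 -17 -41 0 0;0 0 0 20 0"}}

```text
time: 8.9
ee_pos: [492.1, 239.0, 154.2]
orientation: [-179.9, -0.1, -13.0]
wrist_force: [0.1, -0.7, -0.1]
gripper_width: 0.1
finger_force: 0.0
```

Call:
{"method": "arm_command", "body": {"steps": "0 0 0 20 0;0 0 0 0 0;0 0 0 0 0"}}

```text
time: 9.28
ee_pos: [492.5, 235.4, 133.8]
orientation: [180.0, -0.0, -13.3]
wrist_force: [0.2, 0.9, 1.0]
gripper_width: 0.1
finger_force: 0.0
```

```bash
python3 w.py w3
```

```text
9.275 [492.53314304 235.39162478 133.79407802] [ 1.79996937e+02 -4.15977700e-02 -1.32859689e+01] 0.09699487591997448
[565.43062634 217.57821197 269.19709139] [ 1.63092799e+02  2.60091619e-02 -1.03322016e+02]
blue [  33    0  184  316 2012] [117.  114.3] [587.6 332.7  78. ] tool shift [  70.2 -116.5   55.8]
blue [ 284    0  108  258 1100] [338.8 128.9] [549.3 207.4  78. ] tool shift [61.7 14.1 55.8]
green [ 295  203   40   38 1184] [314.4 221.9] [493.  235.8  72. ] tool shift [ 0.3 -0.5 61.8]
```

View pics/w3.png

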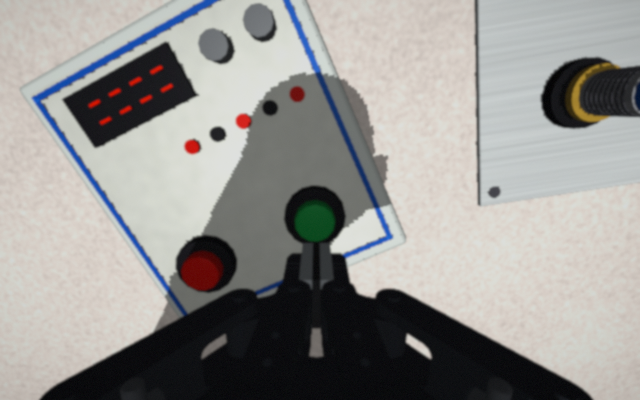

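The tip lines up with green at (314,222), within 1 mm, and red is well to the side. The tip should touch after about 54 mm, so I'll lower it and watch the force.

Call:
{"method": "arm_command", "body": {"steps": "0 0 0 20 0;0 0 0 15 0;0 0 0 10 0;0 0 0 5 0;0 0 0 3 0;0 0 0 2 0;0 0 0 2 0;0 0 0 0 0"}}

```text
time: 10.32
ee_pos: [492.2, 236.2, 76.8]
orientation: [-180.0, -0.0, -13.2]
wrist_force: [-2.1, -0.7, 3.8]
gripper_width: -0.4
finger_force: 1.6
```

Call:
{"method": "arm_command", "body": {"steps": "0 0 0 1.5 0;0 0 0 1 0;0 0 0 0 0;0 0 0 0 0"}}

```text
time: 10.82
ee_pos: [492.3, 236.3, 74.2]
orientation: [-180.0, -0.0, -13.2]
wrist_force: [-1.4, -0.6, 4.8]
gripper_width: -0.1
finger_force: 2.6
```

Call:
{"method": "arm_command", "body": {"steps": "0 0 0 1 0;0 0 0 0 0;0 0 0 0 0"}}

```text
time: 11.2
ee_pos: [492.3, 236.3, 74.1]
orientation: [-180.0, -0.1, -13.2]
wrist_force: [-3.4, -1.5, 9.8]
gripper_width: -0.1
finger_force: 4.8
```

The force rose to 9.8 N with no further travel, so the button is fully down. Retreating.

Call:
{"method": "arm_command", "body": {"steps": "0 0 0 -5 0;0 0 0 -15 0;0 0 0 -25 0;0 0 0 -25 0;0 0 0 -25 0;0 0 0 0 0;0 0 0 0 0;0 0 0 0 0"}}

```text
time: 12.2
ee_pos: [491.6, 235.9, 166.6]
orientation: [179.9, 0.1, -13.2]
wrist_force: [-0.2, -0.1, 0.6]
gripper_width: -0.3
finger_force: 0.0
```

```bash
python3 - <<'E'
from h import *
a=cv2.imread("pics/top2.png")
b=manip.get_image("top")[:,:,::-1]
cv2.imwrite("pics/end.png",b)
E
```

```text
(no output)
```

View pics/end.png

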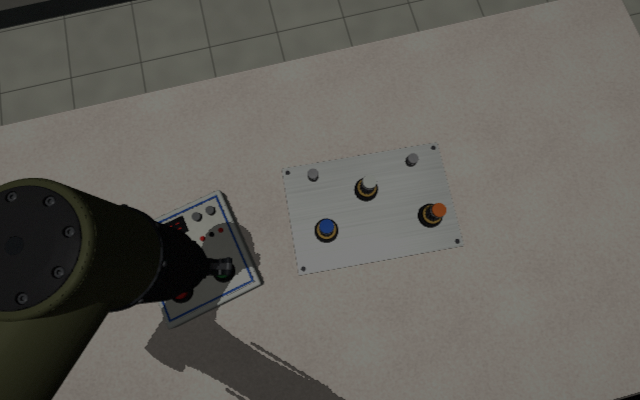

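All sensors and weights are where they started (blue 326,228; white 370,183; orange 438,211), and the arm is clear above the module.

```bash
python3 -c "
from plant import manip
print(manip.finish_job())"
```

```text
the job is handed in; nothing more can be done
None
```

I held the fingertips about 27 mm above the middle of the blue face for over 3 s, pressed the green button fully down and released it, and handed the job in at about 12 s with the arm clear and nothing else visibly moved; no verdict was returned.

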